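Set the matching copper plaque on the drying easel

TASK

One lacquered dove plaque is already drying on its easel; of the three plaques lying on the bench, find the one of the same size and set it on the empty easel the same way: dove facing up and arch at the top, straight foot home against the toes, back bedded squarely on both rails. The easel may be clamped at any slope, so feel for the rails: lay the plaque down gently, without pressing hard and without letting it drop or slap onto them, and leave the other plaques and the jar undisturbed.

Things in the scene. Friction and masses are not known exactly. Their poses are not given: they have to be found in the camera images.
- easel_pin (a point): Middle of the hinge pin of the empty easel, 45 mm above the bench. x level, towards the raised end of the rails (to the robot's left, within about 25 degrees), y along the pin, z up. Two parallel rails, each 8 mm wide and 105 mm long, run up from the pin, centred 20 mm to each side of the middle (y = +20, -20 mm). Their upper faces lie 10 mm above the pin axis, measured square to the rails.
- easel: The empty easel, a low steel stand screwed to the bench, 72 mm wide; origin on the bench below the pin, axes as for the pin. At its lower end each rail has a toe, a stop 8 mm wide standing 12 mm above the rail's face; its stop face looks up the slope and its plane holds the pin axis. So the corner for the plaque's foot lies 2 to 7 mm in -x and 7 to 10 mm in +z of the pin.
- easel_clamp (a point): Wing-nut clamp under the rails, 80 mm in +x and 3 mm in +z of the pin, fixed to the easel's base. It holds the rails stiffly at their slope, which may be anything from 14 to 40 degrees above level and is not reported: find it by touch or sight. The rails' upper ends stand 75 to 125 mm above the bench. The cheeks beside the pin reach 34 mm to each side of the middle and 7 mm above the pin axis.
- plaque_middle_mid (a point): Centre (half-way up its thickness) of the middle-sized plaque, the one that matches the plaque already drying: copper on a wooden back, 58 mm wide, 120 mm long, 14 mm thick, 0.09 to 0.18 kg, one end straight (the foot), the other a half-round arch. It lies dove face up on the bench. x along its length towards the arch, y across its width, z out of the dove face.
- plaque_middle_foot (a point): Middle of the lower edge of the straight foot of the middle plaque, on its back face: 60 mm in -x and 7 mm in -z of its centre.
- plaque_middle_head (a point): Crown of the arch of the middle plaque, on its back face: 60 mm in +x and 7 mm in -z of its centre.
- plaque_middle: The middle plaque as a whole; origin in the middle of its back face, axes as for its centre.
- plaque_small_mid (a point): Centre of the small look-alike plaque, lying on the bench: 50 mm wide, 104 mm long, 14 mm thick, otherwise the same. Not wanted.
- plaque_large_mid (a point): Centre of the large look-alike plaque, lying on the bench: 66 mm wide, 136 mm long, 14 mm thick, otherwise the same. Not wanted.
- plaque_done_mid (a point): Centre of the plaque that is already drying on the other easel, of the same kind: 58 x 120 x 14 mm, its x axis pointing up that easel's slope. That easel is like the empty one, clamped at 33 degrees; the plaque's top reaches 135 mm above the bench.
- lacquer_jar: Lacquer jar with a steel lid, standing on the far side of the bench between the easels, 52 mm across, 62 mm tall; origin in the middle of its underside.
Mind the look-alikes: they are no part of the job. Leave any purple or yellow look-alike of the plaque_middle alone.

How it is judged:
By the outcome, as a careful person would: the job done as asked, in the order asked, and still so for the second after the job is handed in, with the robot touching nothing.
It also fails if it takes over 58 s, if anything falls off the work surface, if the arm or the gripper's body presses on something with over 40 N, if the wrist force passes 120 N, or if a joint passes its speed limit or range.

ROBOT

A 7-joint arm with a two-finger parallel gripper is mounted at the origin on the work surface. World frame = base frame: x ahead of the robot, y to its left, z up, the work surface at z = 0. Lengths are in m, angles in rad, forces in N, time in s.
With the tool pointing down it reaches from about 0.4 to 0.875 m from the base axis. Payload 19.3 kg.
Tool frame: the origin (TCP) lies midway between the tips of the shut fingers; the grasp point (between the pads) lies 19 mm behind it; z points along the fingers, y is the line along which they close (so a half turn about z gives the same grasp; the last joint's range is limited). The gripper opens to 85 mm and grips with 20 to 120 N. Pads are 22 mm wide; open, the fingers measure 114 mm over their backs; the gripper's body (76 mm by 85 mm) begins 54 mm behind the grasp point. The pads swing forward as they close: fully open they stand 13 mm farther back than shut.
Start: joints at [-0.07, 0.521, -0.036, 1.599, 0.021, 1.021, -0.113], TCP at [0.625, -0, 0.231] pointing down, gripper open.
Joint ranges: [-2.91, 2.91], [-0.3, 2.13], [-1.5, 1.42], [0.17, 2.43], [-1.26, 4.41], [0.16, 1.93], [-2.52, 2.52]. Speed limits (rad/s): [1.89, 1.89, 2.39, 2.39, 3.01, 3.01, 3.01].

INTERFACE

Orientations are given as [roll, pitch, yaw] about the fixed x, y, z axes, in that order (R = Rz(yaw) Ry(pitch) Rx(roll)).
In Python, from workcell import * gives the robot as it stands. The module is installed in compiled form; this text tells all that it offers.
- The arm moves only by the tool play_rows, never from a script. Its argument "deltas" is a list of rows, each a list of 7 numbers: the shift along the tool's x, y, z in units of 500 mm (1.0 is 500 mm), then the turn, a rotation vector about the tool's x, y, z in units of 120 degrees (1.0 is 120 degrees), then the closure, from 0 (fully open) to 1 (shut). A call has 1 to 10 rows; each row is the pose to reach, as a shift and turn from the pose commanded when the call began, along the tool's axes at that moment; what a row does not reach only later rows make up. A row lasts 1/10 s, in which the tool goes at most 50 mm and 8.59 degrees, less where a joint would pass 70% of its speed; a pose out of reach is approached as far as the arm can. A call with a number of a shift or a turn outside -1 to 1 is refused whole. A call with a gripper value outside its range is refused whole. The fingers move at their own pace and stop on an object; "newtons" is the grip in N (left out, the last holds). Time passes only in rows, so rows that repeat a pose let the fingers close. It gives the time, the measured TCP pose, the force, the opening and the grip force at its end, in the units of the state.
- observe(): the state, without advancing time (a new reading comes with each control period).
- grab_frame(name): name is "scene" or "side" or "wrist"; returns the picture (480x640x3 uint8, red, green, blue); there is no depth.
- get_calibration(name): a dict with "fovy" (degrees; the focal length in pixels is half the picture's height over the tangent of half this angle, whatever the lens; pixels are square), "cx", "cy" (the principal point, pixels), "k1" (the pictures are not rectified: a ray, as slopes to the right and down, at radius r is drawn at 1 + k1 r^2 times it, then the intrinsics apply), "xyz" and "rotation" of the camera in the world. Camera axes: x right, y down, z forward; pixel columns grow to the right and rows downward; lengths in m; the calibration is good to about 2 mm. A picture is of the moment at which its call begins: read the wrist's pose just before it. get_calibration takes no time and is no camera call; for the wrist camera it gives the pose at the moment of the call.
- job_done(): hands the job in; it is judged then, once.
The state is a dict: "clock": time; "qpos": joint angles; "qd": joint speeds; "joint_efforts": joint torques, N m; "position": TCP position; "tool_rot": TCP orientation; "force": force on the tool from outside, world axes, zero at the start; "moment": the same for the moment, N m; "grip_width": finger opening in m; "finger_force": force on a finger pad.
Only numpy, scipy, OpenCV 4.12 (cv2) and the standard library are available. Lean on these libraries where they do the work, as an engineer would, in place of code of your own. Each camera call takes 0.05 s, during which the arm holds its last target. There are 200 camera calls.

## Working session

There is one attempt and no reset: what is moved stays moved. The work goes in short steps, Python scripts to look and compute and a tool call to move; the robot and the scene stay as the last step left them, time stands still between calls to the robot, and variables do not carry over. Pictures are saved under pics/ and viewed, at most 10 in all, crops included, and the job is handed in when it is done.

Besides the shell and the picture viewer there is one more tool, called after ">>>" by a JSON object that holds its "method" and its "body". play_rows: Moves the arm, as the interface text tells. Its arguments: {"type":"object","properties":{"deltas":{"type":"array"},"newtons":{"type":"number"}},"required":["deltas"]}

```bash
mkdir -p pics; cat > h.py <<'E'
from workcell import *
import numpy as np, cv2
from scipy.spatial.transform import Rotation as Ro
def rot(c):
    r=np.array(c["rotation"],float)
    return r if r.shape==(3,3) else Ro.from_euler('xyz',r).as_matrix()
def K(c):
    f=240/np.tan(np.radians(c["fovy"])/2); return f
def ray(c,u,v):
    f=K(c); d=np.array([(u-c["cx"])/f,(v-c["cy"])/f]); s=d.copy()
    for _ in range(30): s=d/(1+c["k1"]*(s@s))
    return np.array(c["xyz"]), rot(c)@np.array([s[0],s[1],1])
def onz(c,u,v,z):
    o,d=ray(c,u,v); return o+d*(z-o[2])/d[2]
def proj(c,p):
    q=rot(c).T@(np.array(p)-c["xyz"]); s=q[:2]/q[2]; s=s*(1+c["k1"]*(s@s)); return s*K(c)+[c["cx"],c["cy"]]
def tri(c1,p1,c2,p2):
    o1,d1=ray(c1,*p1);o2,d2=ray(c2,*p2)
    t=np.linalg.lstsq(np.c_[d1,-d2],o2-o1,rcond=None)[0]
    a,b=o1+d1*t[0],o2+d2*t[1]; return (a+b)/2,np.linalg.norm(a-b)
E
python3 - <<'E'
from h import *
for n in("scene","side"):
    cv2.imwrite(f"pics/{n}0.png",grab_frame(n)[:,:,::-1]); print(n,get_calibration(n))
print(get_calibration("wrist")); print(observe())
E
```

```text
scene {'fovy': 56.83378238834263, 'cx': 317.6457384296578, 'cy': 236.43122848770494, 'k1': -0.0829093681083772, 'xyz': array([ 1.07359488, -0.51265726,  0.5819623 ]), 'rotation': array([-2.14083367, -0.00516243,  0.82066196])}
side {'fovy': 53.659154078889834, 'cx': 311.9549192196691, 'cy': 235.82370734291501, 'k1': -0.04104117209141788, 'xyz': array([0.11441113, 0.53680565, 0.75750469]), 'rotation': array([-2.37852336,  0.0148487 , -2.47166147])}
{'fovy': 62.25105748005079, 'cx': 318.4354679607591, 'cy': 235.74109416096056, 'k1': -0.017069619474403105, 'xyz': array([0.6268352 , 0.08172768, 0.3729462 ]), 'rotation': array([ 2.81409340e+00,  9.48778612e-05, -4.74968333e-04])}
{'clock': 0.1, 'qpos': array([-0.07023254,  0.5219219 , -0.03630158,  1.5999001 ,  0.02121861,
        1.02113355, -0.11281309]), 'qd': array([ 0.00016899, -0.00040236, -0.00199207, -0.00171156, -0.00192629,
       -0.00124074, -0.00027417]), 'joint_efforts': array([ 6.00351588e-03, -9.28489351e+01,  1.98515877e+00, -3.70530617e+01,
        1.82421418e-02,  5.33716375e-03, -2.83208755e-05]), 'position': array([ 6.24716559e-01, -3.26596449e-05,  2.30822075e-01]), 'tool_rot': array([-3.14061979e+00,  9.69845394e-05,  1.57079124e+00]), 'force': array([-0.16713717,  0.25907337, -1.0031266 ]), 'moment': array([ 0.00338915, -0.01765912,  0.00342723]), 'finger_force': 0.0, 'grip_width': 0.08529829660354013}
```

View pics/scene0.png

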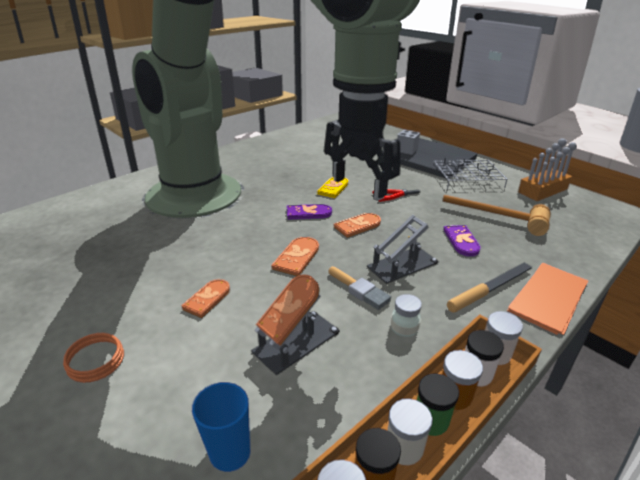

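View pics/side0.png

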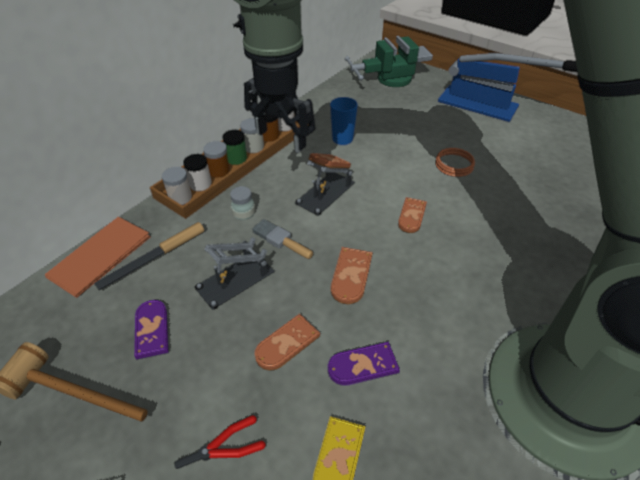

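The scene view shows copper plaques at (358,224), (297,255) and (207,298). In the side view they are at (288,342), (351,274) and (412,214). The empty easel is at (403,250) in scene and (235,270) in side. Next I'll measure the plaque sizes.

```bash
python3 - <<'E'
from h import *
for n,pts in(("scene",[(358,224),(297,255),(207,298)]),("side",[(288,342),(351,274),(412,214)])):
    c=get_calibration(n); im=cv2.imread(f"pics/{n}0.png"); hsv=cv2.cvtColor(im,cv2.COLOR_BGR2HSV)
    m=cv2.inRange(hsv,(3,70,60),(20,255,255)); m=cv2.morphologyEx(m,cv2.MORPH_CLOSE,np.ones((3,3)))
    N,L,S,C=cv2.connectedComponentsWithStats(m)
    for p in pts:
        i=min(range(1,N),key=lambda i:np.hypot(*(C[i]-p))+(1e3 if S[i][4]<100 else 0))
        k=max(cv2.findContours((L==i).astype('uint8'),0,1)[0],key=cv2.contourArea)[:,0]
        w=np.array([onz(c,u,v,.014)[:2] for u,v in k]).astype('f4')*1000
        r=cv2.minAreaRect(w); print(n,C[i].round(),S[i][4],[np.round(x,1) for x in r])
        b=cv2.boxPoints(r); print(b.round().tolist())
im=cv2.imread("pics/side0.png")[180:400,180:450]
cv2.imwrite("pics/crop1.png",cv2.resize(im,None,fx=2.7,fy=2.7,interpolation=cv2.INTER_CUBIC))
E
```

```text
scene [358. 224.] 720 [array([453.1, 212. ]), array([131.1,  72.2]), np.float64(80.2)]
[[406.0, 154.0], [478.0, 141.0], [500.0, 270.0], [429.0, 283.0]]
scene [291. 290.] 3432 [array([519.7, -61.6]), array([107.4, 344.7]), np.float64(43.4)]
[[362.0, 27.0], [599.0, -224.0], [677.0, -150.0], [440.0, 101.0]]
scene [206. 298.] 1020 [array([ 440.3, -213.1]), array([ 58.5, 112.1]), np.float64(19.1)]
[[394.0, -170.0], [431.0, -276.0], [486.0, -256.0], [450.0, -151.0]]
side [285. 343.] 2011 [array([438.9, 223.2]), array([122.9,  63.3]), np.float64(80.1)]
[[397.0, 168.0], [460.0, 157.0], [481.0, 278.0], [418.0, 289.0]]
side [350. 275.] 1759 [array([436.5,  23.9]), array([ 67.2, 144. ]), np.float64(24.1)]
[[376.0, 76.0], [435.0, -56.0], [497.0, -28.0], [438.0, 103.0]]
side [411. 215.] 741 [array([ 427.6, -202.4]), array([ 50.3, 113.7]), np.float64(19.5)]
[[385.0, -157.0], [423.0, -264.0], [470.0, -248.0], [432.0, -140.0]]
```

View pics/crop1.png

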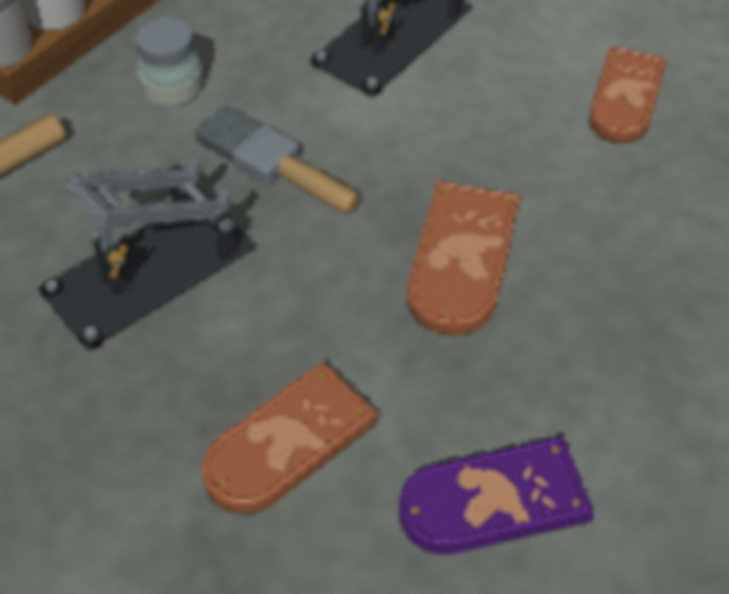

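Three copper candidates in the side view: (285,343) measures about 60x121 mm, (350,275) about 66x140 mm, and (411,215) about 50x110 mm. The enlarged crop confirms that the middle one is at side (285,343), scene (358,224). It is dove-up, with its arch towards +y (lower left in the crop). The purple and yellow ones are decoys. Next I'll locate the easel and check where the wrist camera is looking.

```bash
python3 - <<'E'
from h import *
c=get_calibration("side")
for u,v in [(52,285),(90,333),(228,226),(200,170)]: print(onz(c,180+u/2.7,180+v/2.7,.008).round(3))
c=get_calibration("wrist"); cv2.imwrite("pics/w0.png",grab_frame("wrist")[:,:,::-1])
print(proj(c,[.45,.217,.014]),proj(c,[.62,.2,.05]))
im=cv2.imread("pics/scene0.png")[190:300,350:450]
a=cv2.resize(im,None,fx=4,fy=4,interpolation=cv2.INTER_CUBIC)
b=cv2.resize(cv2.imread("pics/w0.png"),None,fx=.6,fy=.6,interpolation=cv2.INTER_AREA)
o=np.zeros((440,400+384,3),'u1'.replace('u1','uint8'));o[:,:400]=a;o[:288,400:]=b
cv2.imwrite("pics/c2.png",o)
E
```

```text
[0.661 0.227 0.008]
[0.607 0.24  0.008]
[0.597 0.105 0.008]
[0.654 0.075 0.008]
[ 85.44204616 -84.99765127] [308.36395872 -81.15076738]
```

View pics/c2.png

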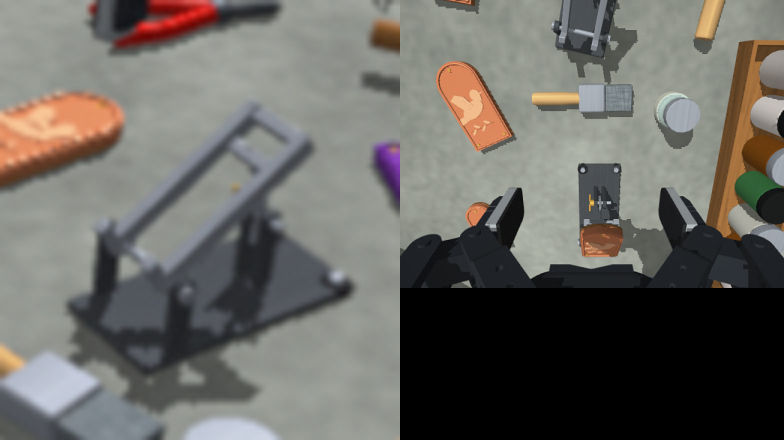

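The right half shows the wrist view; its +x is image right and +y is up. The easel is at about (0.63, 0.10–0.24), with its raised end towards +y. I'll move the wrist camera over the plaque and easel.

>>> {"method": "play_rows", "body": {"deltas": [[0.25, -0.08, -0.05, 0, 0, 0, 0], [0.5, -0.16, -0.1, 0, 0, 0, 0], [0.5, -0.16, -0.1, 0, 0, 0, 0], [0.5, -0.16, -0.1, 0, 0, 0, 0], [0.5, -0.16, -0.1, 0, 0, 0, 0], [0.5, -0.16, -0.1, 0, 0, 0, 0], [0.5, -0.16, -0.1, 0, 0, 0, 0], [0.5, -0.16, -0.1, 0, 0, 0, 0], [0.5, -0.16, -0.1, 0, 0, 0, 0], [0.5, -0.16, -0.1, 0, 0, 0, 0]]}}

```text
clock: 1.15
position: [0.5455, 0.2485, 0.281]
tool_rot: [-3.141, 0.001, 1.569]
force: [1.2, 0.8, 0.2]
grip_width: 0.0854
finger_force: 0.0
```

```bash
python3 - <<'E'
from h import *
s=observe();print(s["position"],s["tool_rot"],s["qd"].round(3))
c=get_calibration("wrist");im=grab_frame("wrist")[:,:,::-1]; cv2.imwrite("pics/w1.png",im); 
import pickle; pickle.dump(c,open("w1.pkl","wb"))
hsv=cv2.cvtColor(np.ascontiguousarray(im),cv2.COLOR_BGR2HSV); m=cv2.inRange(hsv,(3,70,60),(20,255,255))
for k in cv2.findContours(cv2.morphologyEx(m,cv2.MORPH_CLOSE,np.ones((3,3))),0,1)[0]:
    if cv2.contourArea(k)>1500:
        w=np.array([onz(c,u,v,.014)[:2] for u,v in k[:,0]]).astype('f4')*1000
        r=cv2.minAreaRect(w);print(k[:,0].mean(0),r,cv2.boxPoints(r).round(1).tolist())
E
```

```text
[0.54549074 0.24852735 0.2810313 ] [-3.14132249e+00  5.79112455e-04  1.56878219e+00] [-0.005 -0.    -0.005 -0.003  0.001  0.    -0.002]
[238.00396825 367.6468254 ] ((444.85418701171875, 21.460159301757812), (71.2902603149414, 140.78208923339844), 23.88083839416504) [[383.79998779296875, 71.4000015258789], [440.79998779296875, -57.29999923706055], [505.8999938964844, -28.5], [449.0, 100.30000305175781]]
[585.60752688 338.73387097] ((880.0230102539062, 40.99629211425781), (95.02051544189453, 149.01608276367188), 0.012452106922864914) [[832.5, 115.5], [832.5, -33.5], [927.5, -33.5], [927.5, 115.5]]
[537.05339806 260.25728155] ((791.137939453125, 158.14051818847656), (104.73985290527344, 30.4334774017334), 80.14762878417969) [[767.2000122070312, 109.0999984741211], [797.2000122070312, 103.9000015258789], [815.0999755859375, 207.10000610351562], [785.0999755859375, 212.3000030517578]]
[223.9862543  212.70103093] ((447.2554016113281, 220.09632873535156), (121.46002960205078, 59.393680572509766), 79.68993377685547) [[407.20001220703125, 165.6999969482422], [465.6000061035156, 155.0], [487.29998779296875, 274.5], [428.8999938964844, 285.20001220703125]]
[624.50438596 135.16447368] ((851.009033203125, 292.79534912109375), (45.34934997558594, 205.97340393066406), 14.177915573120117) [[803.7999877929688, 387.1000061035156], [854.2000122070312, 187.39999389648438], [898.2000122070312, 198.5], [847.7999877929688, 398.20001220703125]]
```

View pics/w1.png

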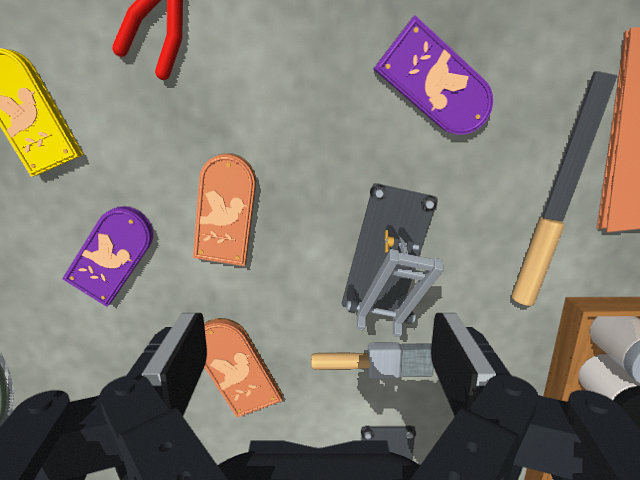

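The wrist view shows the middle plaque at (224,210), arch up (+y). By ray-casting, its centre is (0.447,0.220) with yaw 79.7°, and it measures 121x59 mm. The easel rails run from the toe end at about (380,328) to the raised end at about (412,258). I'll enlarge both views.

```bash
python3 - <<'E'
from h import *
a=cv2.resize(cv2.imread("pics/w1.png")[175:345,335:455],None,fx=3.5,fy=3.5,interpolation=cv2.INTER_CUBIC)
b=cv2.resize(cv2.imread("pics/side0.png")[225:315,190:280],None,fx=4,fy=4,interpolation=cv2.INTER_CUBIC)
o=np.zeros((595,780,3),'uint8');o[:a.shape[0],:420]=a;o[:360,420:]=b
cv2.imwrite("pics/c3.png",o)
E
```

```text
(no output)
```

View pics/c3.png

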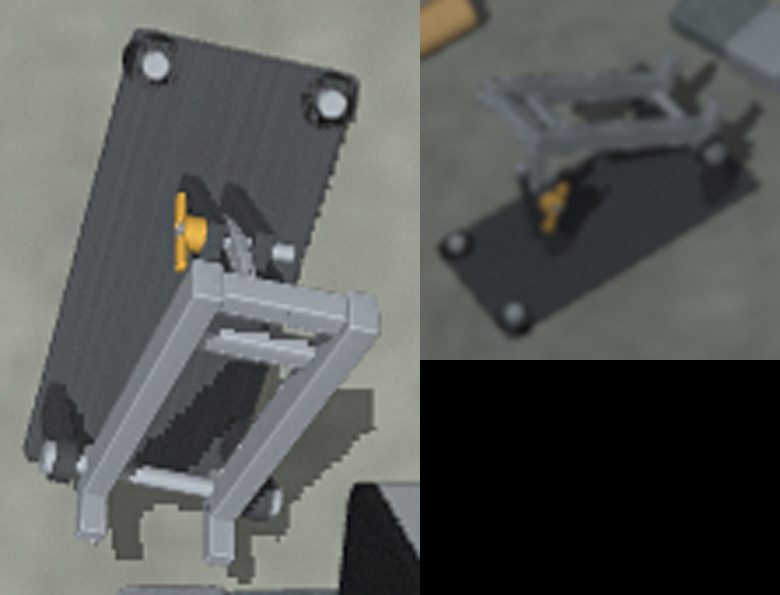

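```bash
python3 - <<'E'
from h import *
import pickle; c=pickle.load(open("w1.pkl","rb"))
P=lambda u,v:(335+u/3.5,175+v/3.5)
a=lambda d:np.degrees(np.arctan2(d[1],d[0])).round(1)
e0,e1=[onz(c,*P(*q),.005) for q in((137,30),(25,455))];print("base edge yaw",a(e0-e1),e0,e1)
b=[onz(c,*P(*q),.009) for q in((155,66),(331,103))];print("bolts",b,"pitch",np.linalg.norm(b[0]-b[1]),"yaw",a(b[1]-b[0])+90)
L,R=[onz(c,*P(*q),.0535) for q in((92,492),(219,512))];print("corners",L,R,np.linalg.norm(L-R),a(R-L)+90)
for z in(.075,.085,.095,.1,.105,.115,.125):
  for q in(((207,264),(362,294)),((205,296),(360,330))):
    l,r=[onz(c,*P(*x),z) for x in q]
    print(z,"sep",(1e3*np.linalg.norm(l-r)).round(1),"yawsep",a(r-l)+90,"len",(1e3*np.linalg.norm((l+r-L-R)/2)).round(1),"yaw",a((l+r-L-R)/2), np.degrees(np.arctan((z-.0535)/np.linalg.norm(((l+r-L-R)/2)[:2]))).round(1))
s=get_calibration("side");S=lambda u,v:(190+(u-420)/4,225+v/4)
for nm,w,q in(("L toe? ",(362,294),(487,88)),("Lend",(207,264),(540,135))):print(tri(c,P(*w),s,S(*q)))
E
```

```text
base edge yaw 77.7 [0.60705443 0.24657065 0.005     ] [0.57541345 0.1015079  0.005     ]
bolts [array([0.61242505, 0.2362959 , 0.009     ]), array([0.66701609, 0.22461612, 0.009     ])] pitch 0.05582650480739285 yaw 77.9
corners [0.59262304 0.11543731 0.0535    ] [0.63140793 0.10838883 0.0535    ] 0.039420157140698305 79.7
0.075 sep 43.4 yawsep 78.3 len 88.1 yaw 71.0 14.1
0.075 sep 44.1 yawsep 76.7 len 79.2 yaw 68.4 15.7
0.085 sep 42.1 yawsep 78.3 len 93.9 yaw 73.5 19.6
0.085 sep 42.8 yawsep 76.7 len 85.3 yaw 71.3 21.7
0.095 sep 40.9 yawsep 78.3 len 100.5 yaw 75.8 24.4
0.095 sep 41.6 yawsep 76.7 len 92.4 yaw 74.0 26.7
0.1 sep 40.3 yawsep 78.3 len 104.1 yaw 76.9 26.5
0.1 sep 40.9 yawsep 76.7 len 96.3 yaw 75.3 28.9
0.105 sep 39.6 yawsep 78.3 len 107.9 yaw 77.9 28.5
0.105 sep 40.3 yawsep 76.7 len 100.2 yaw 76.5 30.9
0.115 sep 38.4 yawsep 78.3 len 115.8 yaw 79.9 32.1
0.115 sep 39.0 yawsep 76.7 len 108.7 yaw 78.8 34.5
0.125 sep 37.1 yawsep 78.3 len 124.3 yaw 81.8 35.1
0.125 sep 37.8 yawsep 76.7 len 117.5 yaw 80.9 37.5
(array([0.65326054, 0.19540604, 0.09814615]), np.float64(0.004517025906271786))
(array([0.61376069, 0.20105794, 0.09570534]), np.float64(0.007686888416746439))
```

The easel yaw is about 78° by three cues. The toe corner is at about (0.612,0.112,0.0535), and the slope is roughly 27–30°, which I'll confirm by feel. Now I'll hover over the middle plaque with the yaw aligned.

>>> {"method": "play_rows", "body": {"deltas": [[-0.03, -0.08, 0.08, 0, 0, 0.04, 0], [-0.064, -0.16, 0.16, 0, 0, 0.085, 0], [-0.064, -0.2, 0.25, 0, 0, 0.085, 0], [-0.064, -0.2, 0.34, 0, 0, 0.085, 0], [-0.064, -0.2, 0.4, 0, 0, 0.085, 0], [-0.064, -0.2, 0.4, 0, 0, 0.085, 0], [-0.064, -0.2, 0.4, 0, 0, 0.085, 0], [-0.064, -0.2, 0.4, 0, 0, 0.085, 0]]}}

```text
clock: 2.0
position: [0.4463, 0.2183, 0.0832]
tool_rot: [3.14, -0.002, 1.392]
force: [-0.7, -0.7, 0.3]
grip_width: 0.0854
finger_force: 0.0
```

```bash
python3 - <<'E'
from h import *
s=observe();print(s["position"],s["tool_rot"],s["force"])
c=get_calibration("wrist");im=np.ascontiguousarray(grab_frame("wrist")[:,:,::-1]); cv2.imwrite("pics/w2.png",im)
hsv=cv2.cvtColor(im,cv2.COLOR_BGR2HSV); m=cv2.inRange(hsv,(3,70,60),(20,255,255))
for k in cv2.findContours(cv2.morphologyEx(m,cv2.MORPH_CLOSE,np.ones((3,3))),0,1)[0]:
    if cv2.contourArea(k)>1500:
        w=np.array([onz(c,u,v,.014)[:2] for u,v in k[:,0]]).astype('f4')*1000
        r=cv2.minAreaRect(w);print(k[:,0].min(0),k[:,0].max(0),r,cv2.boxPoints(r).round(1).tolist())
E
```

```text
[0.44628356 0.21833417 0.0832019 ] [ 3.13956420e+00 -1.68037893e-03  1.39206462e+00] [-0.72750671 -0.67877483  0.33077658]
[ 78 326] [146 379] ((308.6458740234375, 173.94932556152344), (40.36767578125, 30.814926147460938), 44.820152282714844) [[283.5, 170.6999969482422], [305.20001220703125, 148.8000030517578], [333.79998779296875, 177.1999969482422], [312.1000061035156, 199.10000610351562]]
[260 142] [365 340] ((446.108154296875, 220.63653564453125), (119.5322494506836, 57.63174819946289), 79.88577270507812) [[407.20001220703125, 166.89999389648438], [464.0, 156.6999969482422], [485.0, 274.3999938964844], [428.20001220703125, 284.5]]
```

View pics/w2.png

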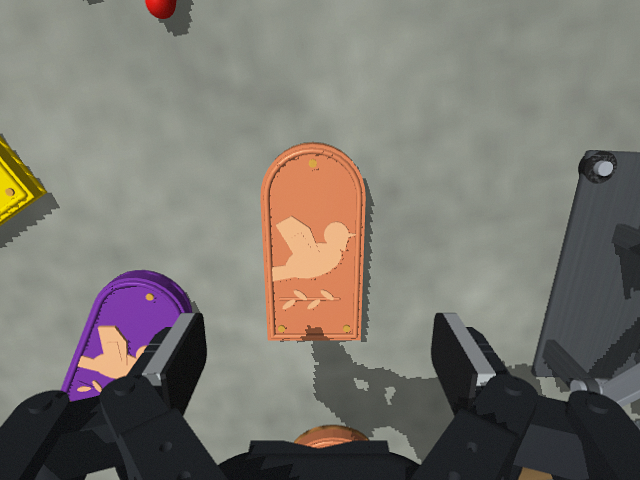

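The close view shows the middle plaque at (313,240), with the foot at row 340. It measures 119.5x57.6 mm, centred at (0.446,0.2206), yaw 79.9°, so it is aligned. I'll descend and grip.

>>> {"method": "play_rows", "body": {"deltas": [[0, 0, 0.06, 0, 0, 0, 0], [-0.001, -0.001, 0.12, 0, 0, 0, 0], [-0.001, -0.001, 0.15, 0, 0, 0, 0], [-0.001, -0.001, 0.164, 0, 0, 0, 0], [-0.001, -0.001, 0.164, 0, 0, 0, 0], [-0.001, -0.001, 0.164, 0, 0, 0, 0]], "newtons": 30}}

```text
clock: 2.65
position: [0.4452, 0.2179, 0.0005]
tool_rot: [3.14, -0.001, 1.393]
force: [1.3, -0.4, 0.8]
grip_width: 0.0856
finger_force: 0.0
```

>>> {"method": "play_rows", "body": {"deltas": [[0, 0, 0, 0, 0, 0, 1], [0, 0, 0, 0, 0, 0, 1], [0, 0, 0, 0, 0, 0, 1], [0, 0, 0, 0, 0, 0, 1], [0, 0, 0, 0, 0, 0, 1], [0, 0, 0, 0, 0, 0, 1], [0, 0, 0, 0, 0, 0, 1], [0, 0, 0, 0, 0, 0, 1]], "newtons": 30}}

```text
clock: 3.45
position: [0.4448, 0.2178, 0.0002]
tool_rot: [3.141, -0.001, 1.393]
force: [-1.5, -1.7, 13.5]
grip_width: 0.0573
finger_force: 29.3
```

The plaque is gripped: opening 57 mm, pad force 29 N. I'll lift it, check the grip, then carry it over the easel while tilting to about 34°.

>>> {"method": "play_rows", "body": {"deltas": [[0, 0, -0.02, 0, 0, 0, 1], [0, 0, -0.08, 0, 0, 0, 1], [0, 0, -0.15, 0, 0, 0, 1], [0, 0, -0.23, 0, 0, 0, 1], [0, 0, -0.3, 0, 0, 0, 1], [0, 0, -0.34, 0, 0, 0, 1], [0, 0, -0.34, 0, 0, 0, 1], [0, 0, -0.34, 0, 0, 0, 1]], "newtons": 30}}

```text
clock: 4.25
position: [0.4443, 0.2175, 0.1695]
tool_rot: [3.141, -0.0, 1.393]
force: [-0.0, -0.1, -2.1]
grip_width: 0.0573
finger_force: 34.7
```

>>> {"method": "play_rows", "body": {"deltas": [[0, 0.03, 0, 0, 0.025, 0.002, 1], [-0.01, 0.1, 0, -0.001, 0.08, 0.005, 1], [-0.02, 0.17, 0, -0.002, 0.14, 0.008, 1], [-0.03, 0.24, 0, -0.003, 0.2, 0.011, 1], [-0.036, 0.31, 0, -0.004, 0.25, 0.013, 1], [-0.039, 0.36, 0, -0.0044, 0.275, 0.0146, 1], [-0.039, 0.37, 0, -0.0044, 0.2833, 0.0146, 1], [-0.039, 0.37, 0, -0.0044, 0.2833, 0.0146, 1], [-0.039, 0.37, 0, -0.0044, 0.2833, 0.0146, 1], [-0.039, 0.37, 0, -0.0044, 0.2833, 0.0146, 1]], "newtons": 30}}

```text
clock: 5.25
position: [0.6219, 0.1668, 0.1689]
tool_rot: [-3.14, -0.593, 1.362]
force: [0.3, -0.3, -0.8]
grip_width: 0.057
finger_force: 34.7
```

```bash
python3 - <<'E'
from h import *
s=observe();R=Ro.from_euler('xyz',s["tool_rot"]).as_matrix()
print(s["position"],R.round(4).tolist(),s["force"],s["moment"],s["grip_width"],s["finger_force"])
for n in("scene","side"): cv2.imwrite(f"pics/{n}1.png",grab_frame(n)[:,:,::-1])
import pickle
a=cv2.resize(cv2.imread("pics/scene1.png")[120:300,310:480],(425,450),interpolation=cv2.INTER_CUBIC)
b=cv2.resize(cv2.imread("pics/side1.png")[150:320,170:300],(344,450),interpolation=cv2.INTER_CUBIC)
cv2.imwrite("pics/c4.png",np.hstack([a,b]))
E
```

```text
[0.6219452  0.1667791  0.16889171] [[0.1717, 0.9785, 0.1141], [0.8115, -0.2062, 0.5467], [0.5585, -0.0012, -0.8295]] [ 0.29589636 -0.31225847 -0.80681346] [-0.70627455  0.19302756  0.05312434] 0.05700903442236573 34.67672288417816
```

View pics/c4.png

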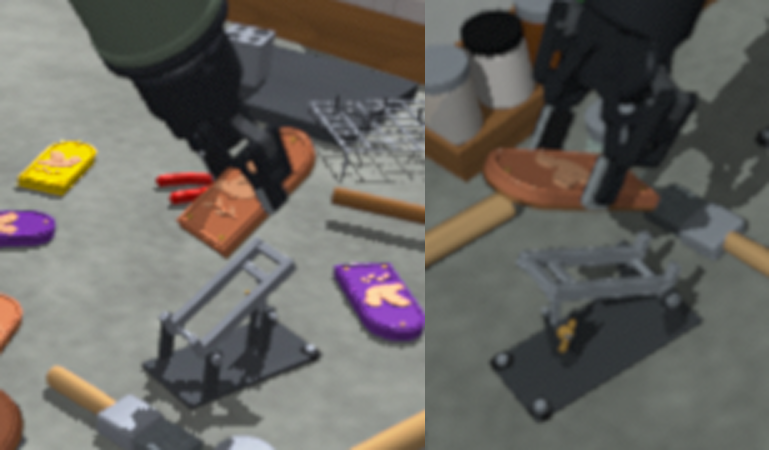

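The scene half shows the plaque at about (250,195), held head-up over the rails; the right half shows it centred above the easel. Now I'll lower it towards the rails, then feel.

>>> {"method": "play_rows", "body": {"deltas": [[-0.01, 0.001, 0.015, 0, 0, 0, 1], [-0.03, 0.002, 0.045, 0, 0, 0, 1], [-0.05, 0.0034, 0.075, 0, 0, 0, 1], [-0.066, 0.0034, 0.098, 0, 0, 0, 1], [-0.0726, 0.0034, 0.1078, 0, 0, 0, 1], [-0.0726, 0.0034, 0.1078, 0, 0, 0, 1], [-0.0726, 0.0034, 0.1078, 0, 0, 0, 1]]}}

```text
clock: 6.05
position: [0.6249, 0.1655, 0.1048]
tool_rot: [3.141, -0.594, 1.361]
force: [-1.3, -0.1, -1.7]
grip_width: 0.0569
finger_force: 34.6
```

```bash
cat >> h.py <<'E'
def st(name="scene"):
    s=observe();R=Ro.from_euler('xyz',s["tool_rot"]).as_matrix();p=s["position"]
    print(s["clock"],"p",p.round(4),"tilt",np.degrees(np.arcsin(R[2,0])).round(2),"yaw",np.degrees(np.arctan2(R[1,0],R[0,0])).round(2),
     "foot",(p-.057*R[:,0]).round(4),"head105",(p+.048*R[:,0]).round(4),"Ft",(R.T@s["force"]).round(2),"Mt",(R.T@s["moment"]).round(3),s["grip_width"].round(4),s["finger_force"].round(1))
    return R
E
python3 -c "
from h import *
st()
for n in('scene','side'): cv2.imwrite('pics/%s2.png'%n,grab_frame(n)[:,:,::-1])
a=cv2.resize(cv2.imread('pics/scene2.png')[170:290,350:450],(400,480),interpolation=cv2.INTER_CUBIC)
b=cv2.resize(cv2.imread('pics/side2.png')[200:310,180:280],(400,440),interpolation=cv2.INTER_CUBIC)
cv2.imwrite('pics/c5.png',np.hstack([a,cv2.copyMakeBorder(b,0,40,0,0,0)]))
st()"
```

```text
Traceback (most recent call last):
  File "h.py", line 24, in st
    "foot",(p-.057*R[:,0]).round(4),"head105",(p+.048*R[:,0]).round(4),"Ft",(R.T@s["force"]).round(2),"Mt",(R.T@s["moment"]).round(3),s["grip_width"].round(4),s["finger_force"].round(1))
                                                                                                                                      ^^^^^^^^^^^^^^^^^^^^^
AttributeError: 'float' object has no attribute 'round'
```

```bash
sed -i 's/s\["grip_width"\].round(4),s\["finger_force"\].round(1)/s["grip_width"],s["finger_force"]/' h.py; python3 -c "
from h import *
st()"
```

```text
6.05 p [0.6249 0.1655 0.1048] tilt 34.01 yaw 78.01 foot [0.6151 0.1192 0.0729] head105 [0.6332 0.2044 0.1316] Ft [-1.26 -1.23  1.25] Mt [-0.041 -0.806  0.009] 0.05690927131369505 34.64957356452942
```

>>> {"method": "play_rows", "body": {"deltas": [[-0.0022, 0, 0.0033, 0, 0, 0, 1], [-0.0045, 0, 0.0066, 0, 0, 0, 1], [-0.0045, 0, 0.0066, 0, 0, 0, 1]]}}

```text
clock: 6.35
position: [0.6247, 0.1653, 0.1003]
tool_rot: [3.142, -0.593, 1.361]
force: [0.1, 0.3, -0.6]
grip_width: 0.0572
finger_force: 34.7
```

>>> {"method": "play_rows", "body": {"deltas": [[-0.0022, 0, 0.0033, 0, 0, 0, 1], [-0.0022, 0, 0.0033, 0, 0, 0, 1]]}}

```text
clock: 6.55
position: [0.6246, 0.1653, 0.0982]
tool_rot: [-3.141, -0.593, 1.361]
force: [0.1, -0.7, -1.9]
grip_width: 0.0575
finger_force: 34.7
```

```bash
python3 -c "
from h import *
st()"
```

```text
6.55 p [0.6246 0.1653 0.0982] tilt 34.0 yaw 77.98 foot [0.6148 0.119  0.0663] head105 [0.6329 0.2042 0.125 ] Ft [-1.62  0.25  1.2 ] Mt [ 0.021 -0.856  0.005] 0.05748962647094308 34.66711342334747
```

>>> {"method": "play_rows", "body": {"deltas": [[-0.0022, 0, 0.0033, 0, 0, 0, 1], [-0.0045, 0, 0.0066, 0, 0, 0, 1], [-0.0045, 0, 0.0066, 0, 0, 0, 1]]}}

```text
clock: 6.85
position: [0.6245, 0.1653, 0.094]
tool_rot: [-3.141, -0.593, 1.361]
force: [0.0, -0.3, -1.9]
grip_width: 0.0572
finger_force: 34.7
```

>>> {"method": "play_rows", "body": {"deltas": [[-0.0011, 0, 0.0017, 0, 0, 0, 1], [-0.0022, 0, 0.0033, 0, 0, 0, 1]]}}

```text
clock: 7.05
position: [0.6247, 0.1653, 0.0923]
tool_rot: [-3.141, -0.593, 1.361]
force: [0.5, -0.4, -2.2]
grip_width: 0.0568
finger_force: 34.7
```

>>> {"method": "play_rows", "body": {"deltas": [[-0.0011, 0, 0.0017, 0, 0, 0, 1], [-0.0011, 0, 0.0017, 0, 0, 0, 1]]}}

```text
clock: 7.25
position: [0.6247, 0.1653, 0.0912]
tool_rot: [-3.141, -0.593, 1.361]
force: [1.5, 0.5, -0.7]
grip_width: 0.0571
finger_force: 34.7
```

```bash
python3 -c "
from h import *
st()"
```

```text
7.25 p [0.6247 0.1653 0.0912] tilt 34.0 yaw 77.98 foot [0.6148 0.1191 0.0593] head105 [0.6329 0.2042 0.118 ] Ft [0.28 1.34 1.02] Mt [-0.026 -0.803 -0.024] 0.05714824810630503 34.66736197471619
```

Foot is at z 0.059 and still free. Continuing in 1 mm steps.

>>> {"method": "play_rows", "body": {"deltas": [[-0.0011, 0, 0.0017, 0, 0, 0, 1], [-0.0011, 0, 0.0017, 0, 0, 0, 1]]}}

```text
clock: 7.45
position: [0.6248, 0.1654, 0.0904]
tool_rot: [3.142, -0.593, 1.361]
force: [-0.4, -0.0, 0.2]
grip_width: 0.0574
finger_force: 34.9
```

>>> {"method": "play_rows", "body": {"deltas": [[-0.0011, 0, 0.0017, 0, 0, 0, 1], [-0.0011, 0, 0.0017, 0, 0, 0, 1]]}}

```text
clock: 7.65
position: [0.6249, 0.1655, 0.0896]
tool_rot: [3.141, -0.594, 1.361]
force: [-1.6, -1.3, 4.5]
grip_width: 0.0571
finger_force: 35.3
```

```bash
python3 -c "
from h import *
st()"
```

```text
7.65 p [0.6249 0.1655 0.0896] tilt 34.01 yaw 78.01 foot [0.6151 0.1193 0.0577] head105 [0.6332 0.2044 0.1164] Ft [ 1.18 -1.32 -4.59] Mt [ 0.114 -0.439 -0.033] 0.05714526325125916 35.27254521846771
```

Light contact of about 5 N, probably the foot on the rails (z matches). I'll rotate the head down about the foot edge in small steps to feel for the rails.

>>> {"method": "play_rows", "body": {"deltas": [[0, 0, 0.0012, 0, -0.0083, 0, 1], [0, 0, 0.0032, 0, -0.0167, 0, 1], [0, 0, 0.0032, 0, -0.0167, 0, 1]]}}

```text
clock: 7.95
position: [0.625, 0.1651, 0.0884]
tool_rot: [3.141, -0.556, 1.361]
force: [-8.0, -14.2, 16.3]
grip_width: 0.057
finger_force: 37.1
```

```bash
python3 -c "
from h import *
st()"
```

```text
7.95 p [0.625  0.1651 0.0884] tilt 31.83 yaw 77.99 foot [0.6149 0.1178 0.0583] head105 [0.6334 0.205  0.1137] Ft [ -4.6   -4.89 -22.  ] Mt [ 0.828 -1.416  0.165] 0.05701227579945076 37.11186647415161
```

The force is higher than expected. I'll look before going on.

```bash
python3 -c "
from h import *
for n in('scene','side','wrist'): cv2.imwrite('pics/%s3.png'%n,grab_frame(n)[:,:,::-1])
a=cv2.resize(cv2.imread('pics/scene3.png')[190:290,360:445],(400,470),interpolation=cv2.INTER_CUBIC)
b=cv2.resize(cv2.imread('pics/side3.png')[215:300,195:275],(400,425),interpolation=cv2.INTER_CUBIC)
o=np.zeros((600,800,3),'uint8');o[:470,:400]=a;o[:425,400:]=b
o[425:,400:633]=cv2.resize(cv2.imread('pics/wrist3.png'),(233,175),interpolation=cv2.INTER_AREA)
cv2.imwrite('pics/c6.png',o)"
```

```text
(no output)
```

View pics/c6.png

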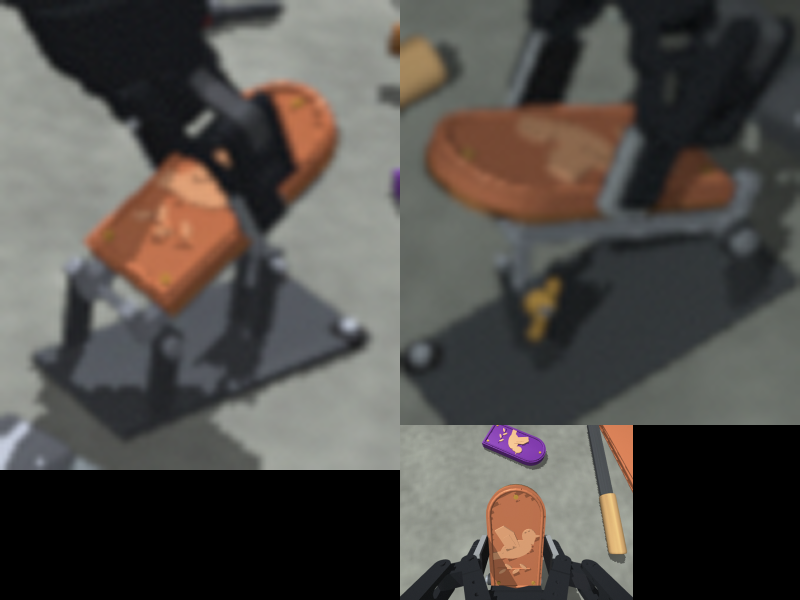

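>>> {"method": "play_rows", "body": {"deltas": [[0, 0, -0.004, 0, 0, 0, 1], [0, 0, -0.008, 0, 0, 0, 1], [0, 0, -0.008, 0, 0, 0, 1]]}}

```text
clock: 8.4
position: [0.6244, 0.1643, 0.0915]
tool_rot: [-3.142, -0.558, 1.361]
force: [-0.7, 0.6, -2.7]
grip_width: 0.0565
finger_force: 34.7
```

```bash
python3 -c "
from h import *
st()"
```

```text
8.4 p [0.6244 0.1643 0.0915] tilt 31.97 yaw 78.01 foot [0.6144 0.117  0.0613] head105 [0.6329 0.2041 0.1169] Ft [-1.05 -0.85  2.55] Mt [-0.012 -0.768 -0.016] 0.05651602767764951 34.68522548675537
```

The side half (right) shows the plaque's back close to the rails, with a small wedge open at the head end near (505,225). The near fingertip at (620,205) is right beside the near rail, so a finger may have touched it. I've backed off. I'll triangulate the rails from the saved empty-easel views.

```bash
python3 - <<'E'
from h import *
import pickle; w=pickle.load(open("w1.pkl","rb"));s=get_calibration("scene")
P=lambda u,v:(335+u/3.5,175+v/3.5);S=lambda u,v:(350+u/4,190+v/4)
pts={"Lend":((207,266),(252,104)),"Rend":((362,296),(308,147)),"Ltoe":((90,535),(103,225)),"Rtoe":((219,558),(165,272)),"Rnut":((270,500),(186,293))}
for k,(a,b) in pts.items(): print(k,*tri(w,P(*a),s,S(*b)))
# predicted projections for hypotheses, mid-rail axis
C=np.array([.612,.112,.0535]);
for phi in(24,28,32,36):
  f=np.radians(phi);y=np.radians(78);e=np.array([np.cos(y),np.sin(y),0]);l=np.array([np.sin(y),-np.cos(y),0]);r=e*np.cos(f)+[0,0,np.sin(f)]
  for sg in(-1,1):
    p=C+sg*.02*l+.105*r; a=proj(w,p);b=proj(s,p); print(phi,sg,((a-[335,175])*3.5).round(),((b-[350,190])*4).round(), ((proj(s,C+sg*.02*l)-[350,190])*4).round())
E
```

```text
Lend [0.61104285 0.20662173 0.10394417] 0.003976164655021621
Rend [0.65280482 0.19763534 0.09955772] 0.000708173154394963
Ltoe [0.59200342 0.10621045 0.06198643] 0.0012834940548229492
Rtoe [0.63510134 0.09867753 0.05915958] 0.009590454750844222
Rnut [0.64846811 0.10843785 0.04664008] 7.305437080675228e-05
24 -1 [201. 246.] [260. 116.] [113. 231.]
24 1 [353. 277.] [310. 149.] [161. 269.]
28 -1 [202. 268.] [257. 107.] [113. 231.]
28 1 [357. 298.] [307. 140.] [161. 269.]
32 -1 [203. 291.] [253.  98.] [113. 231.]
32 1 [360. 322.] [304. 131.] [161. 269.]
36 -1 [203. 316.] [249.  90.] [113. 231.]
36 1 [362. 347.] [300. 123.] [161. 269.]
```

The geometry is consistent: the first touch was the foot on the rails, and at tilt 32° the contact force was square to the back and near its middle. The plaque probably bedded there, so the slope is about 32°. I'll re-approach gently at 32° with a softer grip.

>>> {"method": "play_rows", "body": {"deltas": [[0, 0, 0.0015, 0, 0, 0, 1], [0, 0, 0.003, 0, 0, 0, 1], [0, 0, 0.003, 0, 0, 0, 1]], "newtons": 22}}

```text
clock: 8.7
position: [0.6245, 0.1651, 0.0899]
tool_rot: [-3.141, -0.558, 1.361]
force: [-0.3, -0.8, -1.7]
grip_width: 0.057
finger_force: 34.7
```

```bash
python3 -c "
from h import *
st()"
```

```text
8.7 p [0.6245 0.1651 0.0899] tilt 31.99 yaw 77.99 foot [0.6144 0.1178 0.0597] head105 [0.633  0.2049 0.1153] Ft [-1.61 -0.18  0.99] Mt [-0.02  -0.793  0.027] 0.05698432511459959 34.67767417430878
```

>>> {"method": "play_rows", "body": {"deltas": [[0, 0, 0.001, 0, 0, 0, 1], [0, 0, 0.001, 0, 0, 0, 1]]}}

```text
clock: 8.9
position: [0.6246, 0.1652, 0.0896]
tool_rot: [-3.141, -0.558, 1.361]
force: [0.7, 0.4, -1.9]
grip_width: 0.0572
finger_force: 34.7
```

```bash
python3 -c "
from h import *
st()"
```

```text
8.9 p [0.6246 0.1652 0.0896] tilt 32.0 yaw 77.99 foot [0.6146 0.118  0.0594] head105 [0.6331 0.2051 0.115 ] Ft [-0.6   0.57  1.88] Mt [-0.001 -0.737  0.061] 0.05715352488240803 34.677624106407166
```

>>> {"method": "play_rows", "body": {"deltas": [[0, 0, 0.001, 0, 0, 0, 1], [0, 0, 0.001, 0, 0, 0, 1]]}}

```text
clock: 9.1
position: [0.6247, 0.1655, 0.0892]
tool_rot: [-3.141, -0.558, 1.361]
force: [-0.0, 0.2, -1.5]
grip_width: 0.0571
finger_force: 34.7
```

```bash
python3 -c "
from h import *
st()"
```

```text
9.1 p [0.6247 0.1655 0.0892] tilt 31.99 yaw 77.99 foot [0.6146 0.1182 0.059 ] head105 [0.6332 0.2053 0.1147] Ft [-0.61 -0.06  1.42] Mt [-0.03  -0.754 -0.015] 0.057115920134576025 34.67811048030853
```

>>> {"method": "play_rows", "body": {"deltas": [[0, 0, 0.001, 0, 0, 0, 1], [0, 0, 0.001, 0, 0, 0, 1]]}}

```text
clock: 9.3
position: [0.6248, 0.1656, 0.0889]
tool_rot: [-3.141, -0.558, 1.361]
force: [-2.0, -1.1, 1.1]
grip_width: 0.057
finger_force: 35.0
```

```bash
python3 -c "
from h import *
st()"
```

```text
9.3 p [0.6248 0.1656 0.0889] tilt 31.99 yaw 77.98 foot [0.6147 0.1183 0.0587] head105 [0.6333 0.2054 0.1144] Ft [-0.69 -1.68 -1.77] Mt [ 0.148 -0.805 -0.056] 0.05702308857039496 35.0183629989624
```

Light contact of about 3 N. Now 0.5° steps down about the foot.

>>> {"method": "play_rows", "body": {"deltas": [[0, 0, 0.001, 0, -0.0042, 0, 1], [0, 0, 0.001, 0, -0.0042, 0, 1]]}}

```text
clock: 9.5
position: [0.6248, 0.1655, 0.0887]
tool_rot: [3.141, -0.549, 1.361]
force: [-5.2, -8.0, 7.8]
grip_width: 0.0574
finger_force: 36.1
```

```bash
python3 -c "
from h import *
st()"
```

```text
9.5 p [0.6248 0.1655 0.0887] tilt 31.44 yaw 77.99 foot [0.6147 0.1179 0.059 ] head105 [0.6334 0.2055 0.1138] Ft [ -3.57  -3.42 -11.3 ] Mt [ 0.694 -0.896  0.036] 0.05742608930529138 36.06245577335358
```

>>> {"method": "play_rows", "body": {"deltas": [[0, 0, 0.001, 0, -0.0042, 0, 1], [0, 0, 0.001, 0, -0.0042, 0, 1]]}}

```text
clock: 9.7
position: [0.6249, 0.1654, 0.0885]
tool_rot: [3.141, -0.54, 1.361]
force: [-9.5, -11.1, 15.6]
grip_width: 0.0569
finger_force: 36.9
```

```bash
python3 -c "
from h import *
st()"
```

```text
9.7 p [0.6249 0.1654 0.0885] tilt 30.92 yaw 77.98 foot [0.6147 0.1176 0.0592] head105 [0.6335 0.2057 0.1132] Ft [ -2.98  -6.98 -19.96] Mt [ 1.182 -0.983  0.046] 0.05694880995054206 36.923439502716064
```

The force resultant runs through the middle of the plaque, and the contact heights fit a slope near 32.5°. So the plaque is bedding while pivoting slightly in the pads. I'll ease the pressure off and see where the remaining contact sits.

>>> {"method": "play_rows", "body": {"deltas": [[0, 0, -0.0015, 0, 0, 0, 1], [0, 0, -0.0025, 0, 0, 0, 1], [0, 0, -0.0025, 0, 0, 0, 1]]}}

```text
clock: 10.0
position: [0.6248, 0.1653, 0.089]
tool_rot: [-3.142, -0.54, 1.361]
force: [-0.7, -4.0, 0.4]
grip_width: 0.0573
finger_force: 35.2
```

```bash
python3 -c "
from h import *
st()
for n in('scene','side','wrist'): cv2.imwrite('pics/%s4.png'%n,grab_frame(n)[:,:,::-1])
st()"
```

```text
10.0 p [0.6248 0.1653 0.089 ] tilt 30.97 yaw 77.98 foot [0.6146 0.1175 0.0597] head105 [0.6334 0.2056 0.1137] Ft [-3.29  0.13 -2.43] Mt [ 0.078 -1.156  0.046] 0.057259111271139244 35.185396671295166
10.15 p [0.6248 0.1654 0.089 ] tilt 30.97 yaw 77.98 foot [0.6146 0.1176 0.0596] head105 [0.6334 0.2056 0.1137] Ft [-3.46 -0.08 -3.01] Mt [ 0.078 -1.167  0.032] 0.056709900263257854 35.27653992176056
```

>>> {"method": "play_rows", "body": {"deltas": [[0, 0, 0, 0, 0.003, 0, 1], [0, 0, 0, 0, 0.006, 0, 1], [0, 0, 0, 0, 0.006, 0, 1]]}}

```text
clock: 10.45
position: [0.6248, 0.1656, 0.089]
tool_rot: [-3.141, -0.554, 1.361]
force: [-0.1, -1.1, -0.9]
grip_width: 0.057
finger_force: 34.9
```

```bash
python3 -c "
from h import *
st()"
```

```text
10.45 p [0.6248 0.1656 0.089 ] tilt 31.75 yaw 77.97 foot [0.6147 0.1182 0.059 ] head105 [0.6333 0.2056 0.1142] Ft [-1.42  0.12  0.17] Mt [-0.102 -0.932  0.023] 0.05695567732037588 34.895437359809875
```

With the pressure eased, the resultant is still central and the TCP height barely changes with tilt. So the back is lying on the rails and the pads let it self-align. Now I'll slide it down the slope to the toes under light contact.

>>> {"method": "play_rows", "body": {"deltas": [[-0.002, 0, 0.0005, 0, 0, 0, 1], [-0.004, 0, 0.0008, 0, 0, 0, 1], [-0.006, 0, 0.0008, 0, 0, 0, 1], [-0.006, 0, 0.0008, 0, 0, 0, 1]]}}

```text
clock: 10.85
position: [0.6246, 0.1637, 0.0876]
tool_rot: [3.141, -0.554, 1.362]
force: [0.1, 0.4, 5.2]
grip_width: 0.057
finger_force: 35.3
```

```bash
python3 -c "
from h import *
st()"
```

```text
10.85 p [0.6246 0.1637 0.0876] tilt 31.74 yaw 78.03 foot [0.6145 0.1163 0.0576] head105 [0.633  0.2037 0.1128] Ft [ 3.09 -0.04 -4.17] Mt [-0.153  0.104 -0.134] 0.05697675452148975 35.34778118133545
```

>>> {"method": "play_rows", "body": {"deltas": [[-0.002, 0, 0, 0, 0, 0, 1], [-0.003, 0, 0, 0, 0, 0, 1], [-0.003, 0, 0, 0, 0, 0, 1]]}}

```text
clock: 11.15
position: [0.6243, 0.1624, 0.0867]
tool_rot: [3.141, -0.554, 1.362]
force: [0.7, -0.1, 5.5]
grip_width: 0.057
finger_force: 35.4
```

```bash
python3 -c "
from h import *
st()"
```

```text
11.15 p [0.6243 0.1624 0.0867] tilt 31.73 yaw 78.02 foot [0.6142 0.1149 0.0568] head105 [0.6328 0.2023 0.112 ] Ft [ 2.92  0.74 -4.71] Mt [-0.174  0.004 -0.044] 0.05696078253666852 35.38458824157715
```

>>> {"method": "play_rows", "body": {"deltas": [[-0.002, 0, 0, 0, 0, 0, 1], [-0.003, 0, 0, 0, 0, 0, 1], [-0.003, 0, 0, 0, 0, 0, 1]]}}

```text
clock: 11.45
position: [0.624, 0.1611, 0.0859]
tool_rot: [3.141, -0.554, 1.362]
force: [0.4, 0.1, 5.4]
grip_width: 0.0569
finger_force: 35.4
```

```bash
python3 -c "
from h import *
st()"
```

```text
11.45 p [0.624  0.1611 0.0859] tilt 31.73 yaw 78.02 foot [0.6139 0.1137 0.0559] head105 [0.6325 0.2011 0.1112] Ft [ 3.02  0.37 -4.46] Mt [-0.156  0.064 -0.105] 0.05690329541899305 35.383983850479126
```

>>> {"method": "play_rows", "body": {"deltas": [[-0.002, 0, 0, 0, 0, 0, 1], [-0.003, 0, 0, 0, 0, 0, 1], [-0.003, 0, 0, 0, 0, 0, 1]]}}

```text
clock: 11.75
position: [0.6237, 0.1598, 0.0851]
tool_rot: [3.141, -0.554, 1.362]
force: [-0.5, -1.5, 4.8]
grip_width: 0.0568
finger_force: 35.4
```

```bash
python3 -c "
from h import *
st()"
```

```text
11.75 p [0.6237 0.1598 0.0851] tilt 31.73 yaw 78.02 foot [0.6136 0.1124 0.0551] head105 [0.6321 0.1998 0.1103] Ft [ 1.18 -0.2  -4.9 ] Mt [-0.14   0.024 -0.092] 0.05683861193365187 35.384312868118286
```

Sliding along 31.7° keeps the normal force constant, so the rail slope is about 31°. That matches the tool tilt, so the plaque is bedded. I'll continue to the toes.

>>> {"method": "play_rows", "body": {"deltas": [[-0.002, 0, 0, 0, 0, 0, 1], [-0.003, 0, 0, 0, 0, 0, 1], [-0.003, 0, 0, 0, 0, 0, 1]]}}

```text
clock: 12.05
position: [0.6235, 0.1588, 0.0844]
tool_rot: [3.141, -0.554, 1.362]
force: [0.7, 0.9, 5.8]
grip_width: 0.057
finger_force: 35.4
```

```bash
python3 -c "
from h import *
st()"
```

```text
12.05 p [0.6235 0.1588 0.0844] tilt 31.75 yaw 78.02 foot [0.6134 0.1114 0.0545] head105 [0.6319 0.1987 0.1097] Ft [ 3.94  0.51 -4.39] Mt [-0.089  0.329 -0.011] 0.05703465842149644 35.4301518201828
```

>>> {"method": "play_rows", "body": {"deltas": [[-0.001, 0, 0, 0, 0, 0, 1], [-0.002, 0, 0, 0, 0, 0, 1], [-0.002, 0, 0, 0, 0, 0, 1]]}}

```text
clock: 12.35
position: [0.6234, 0.1588, 0.0844]
tool_rot: [3.141, -0.555, 1.362]
force: [1.2, 4.4, 9.0]
grip_width: 0.057
finger_force: 35.5
```

```bash
python3 -c "
from h import *
st()"
```

```text
12.35 p [0.6234 0.1588 0.0844] tilt 31.8 yaw 78.06 foot [0.6134 0.1114 0.0543] head105 [0.6319 0.1987 0.1097] Ft [ 8.65  0.27 -5.26] Mt [-0.116  1.307  0.101] 0.05698300028172031 35.49363076686859
```

The toes are reached (Fx jumped to about 8 N and motion stopped). I'll relax the push, then open softly.

>>> {"method": "play_rows", "body": {"deltas": [[0.0008, 0, -0.0002, 0, 0, 0, 1], [0.0012, 0, -0.0004, 0, 0, 0, 1], [0.0012, 0, -0.0004, 0, 0, 0, 1]]}}

```text
clock: 12.65
position: [0.6235, 0.1588, 0.0845]
tool_rot: [3.141, -0.554, 1.362]
force: [3.1, 4.8, 4.7]
grip_width: 0.0569
finger_force: 35.0
```

```bash
python3 -c "
from h import *
st()"
```

```text
12.65 p [0.6235 0.1588 0.0845] tilt 31.76 yaw 78.04 foot [0.6134 0.1114 0.0545] head105 [0.6319 0.1987 0.1097] Ft [ 7.03  2.   -1.14] Mt [-0.404  1.072  0.021] 0.05691260385250093 35.02670466899872
```

>>> {"method": "play_rows", "body": {"deltas": [[0, 0, 0, 0, 0, 0, 0.38], [0, 0, 0, 0, 0, 0, 0.36], [0, 0, 0, 0, 0, 0, 0.34], [0, 0, 0, 0, 0, 0, 0.33], [0, 0, 0, 0, 0, 0, 0.32], [0, 0, 0, 0, 0, 0, 0.31], [0, 0, 0, 0, 0, 0, 0.3], [0, 0, 0, 0, 0, 0, 0.29], [0, 0, 0, 0, 0, 0, 0.28], [0, 0, 0, 0, 0, 0, 0.27]]}}

```text
clock: 13.65
position: [0.6231, 0.1578, 0.0839]
tool_rot: [-3.141, -0.553, 1.361]
force: [-0.2, -0.8, -0.8]
grip_width: 0.0624
finger_force: 0.0
```

```bash
python3 -c "
from h import *
st()"
```

```text
13.65 p [0.6231 0.1578 0.0839] tilt 31.7 yaw 77.98 foot [0.613  0.1104 0.0539] head105 [0.6316 0.1978 0.1091] Ft [-1.08 -0.08  0.22] Mt [ 0.095 -0.575 -0.006] 0.06237647116039041 0.0
```

Released. I'll open wider, back straight out, and look.

>>> {"method": "play_rows", "body": {"deltas": [[0, 0, 0, 0, 0, 0, 0.1], [0, 0, 0, 0, 0, 0, 0], [0, 0, 0, 0, 0, 0, 0], [0, 0, -0.02, 0, 0, 0, 0], [0, 0, -0.06, 0, 0, 0, 0], [0, 0, -0.12, 0, 0, 0, 0], [0, 0, -0.2, 0, 0, 0, 0], [0, 0, -0.26, 0, 0, 0, 0], [0, 0, -0.26, 0, 0, 0, 0], [0, 0, -0.26, 0, 0, 0, 0]]}}

```text
clock: 14.65
position: [0.6091, 0.0905, 0.1953]
tool_rot: [3.14, -0.553, 1.361]
force: [-0.7, 0.6, -0.5]
grip_width: 0.0855
finger_force: 0.0
```

```bash
python3 -c "
from h import *
st()
for n in('scene','side','wrist'): cv2.imwrite('pics/%s5.png'%n,grab_frame(n)[:,:,::-1])
a=cv2.resize(cv2.imread('pics/scene5.png')[190:290,360:445],(400,470),interpolation=cv2.INTER_CUBIC)
b=cv2.resize(cv2.imread('pics/side5.png')[215:300,195:275],(400,425),interpolation=cv2.INTER_CUBIC)
o=np.zeros((600,800,3),'uint8');o[:470,:400]=a;o[:425,400:]=b
o[425:,400:633]=cv2.resize(cv2.imread('pics/wrist5.png'),(233,175),interpolation=cv2.INTER_AREA)
o[470:,:173]=cv2.resize(cv2.imread('pics/scene5.png'),(173,130),interpolation=cv2.INTER_AREA)
cv2.imwrite('pics/c7.png',o)"
```

```text
14.65 p [0.6091 0.0905 0.1953] tilt 31.69 yaw 77.99 foot [0.599  0.043  0.1654] head105 [0.6176 0.1304 0.2205] Ft [ 0.1  -0.77  0.62] Mt [ 0.001 -0.547  0.04 ] 0.08545223523248928 0.0
```

View pics/c7.png

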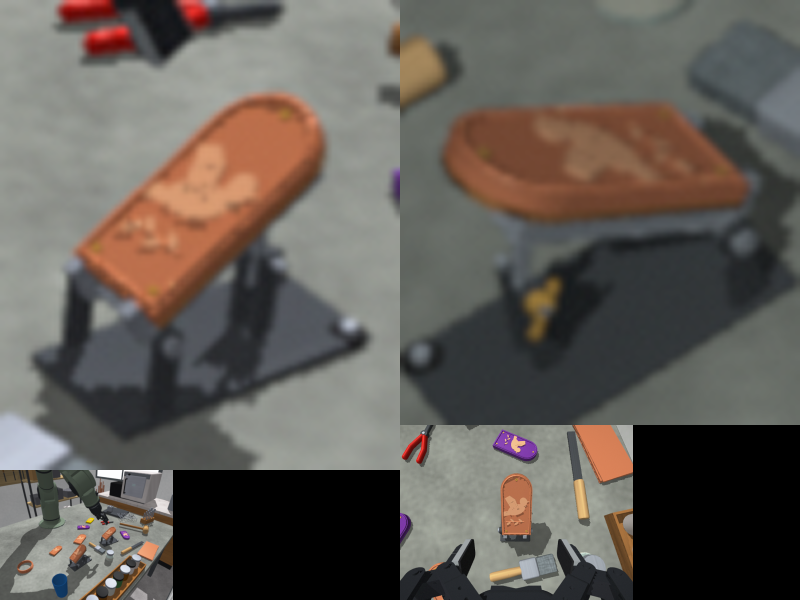

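The final view shows the plaque lying on both rails, dove up and arch at the top. Its foot is against the toes at about (120,290) in the scene half, and the gripper is clear. Handing in.

```bash
python3 -c "
from workcell import *
print(job_done())"
```

```text
the job is handed in; nothing more can be done
None
```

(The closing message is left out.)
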